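# Find the good capacitor by weight and hold it up

## Task

Take the green circuit board off the two black capacitors and lay it flat on the middle of the blue mat. One capacitor is only an empty can: lift each of the two in turn clear of the grey tray to feel which is heavier, standing the first back upright on an orange spot before you take the other, then finish with the lighter one standing on an orange spot of the tray and the heavier one held upright and still in the gripper, about 10 cm above the middle of the round green plate, without letting go. Do not tip the capacitors over, and leave the other things on the bench where they are.

Things in the scene. Friction and masses are not known exactly. Their poses are not given: they have to be found in the camera images.
- can_one_mid (a point): origin at its centre, half-way up (40 mm above its underside), z up along its axis. One of two black capacitor cans that look the same: upright cylinders 52 mm across and 80 mm tall. Their weights are hidden, between about 1.1 N and 3.6 N, and differ by at least 1.4 N. The names say nothing about which is heavier or on which spot it stands
- can_two_mid (a point): origin at its centre, half-way up (40 mm above its underside), z up along its axis. One of two black capacitor cans that look the same: upright cylinders 52 mm across and 80 mm tall. Their weights are hidden, between about 1.1 N and 3.6 N, and differ by at least 1.4 N. The names say nothing about which is heavier or on which spot it stands
- can_one: the same can as can_one_mid, origin at the centre of its underside
- can_two: the same can as can_two_mid, origin at the centre of its underside
- board_grip (a point): point to grip the circuit board: in the aluminium heat sink on its middle, 30 mm above the board's underside. The heat sink is a finned block 30 mm wide (x), 80 mm long (y), standing from 4 to 49 mm above the underside; the green board under it is 70 mm (x) by 180 mm (y) and 4 mm thick. The board weighs 220 g and lies loose across the tops of both cans, its y along the row of cans; z up
- board: the same circuit board, origin at the centre of its underside
- tray: grey tray, fixed to the bench, 130 mm (x) by 270 mm (y); origin under its middle at bench height; its floor is 8 mm above the bench, its rim 16 mm. The two orange spots lie on its y axis, 120 mm apart
- seat_a (a point): centre of the orange spot at the tray's +y end (72 mm across), on the tray floor
- seat_b (a point): centre of the orange spot at the tray's -y end (72 mm across), on the tray floor
- mat: blue mat fixed to the bench, 220 mm (x) by 160 mm (y), 3 mm thick, origin in its middle at bench height; left or right of the tray
- plate: round green plate with a white centre, fixed to the bench, 130 mm across, 6 mm thick, origin in its middle at bench height; on the other side of the tray from the mat
- spool: bystander, loose, not to be moved: red-flanged spool of solder, standing on its flange, 56 mm across and 30 mm tall, on the robot's side of the tray
- small_cap: bystander, loose, not to be moved: small blue capacitor, standing, 22 mm across and 30 mm tall, on the robot's side of the tray
- pliers: bystander, loose, not to be moved: blue-handled pliers lying flat, about 140 mm long and 10 mm high, behind the tray; origin near the joint of the pliers, on the surface
- multimeter: bystander, loose, not to be moved: yellow and black hand multimeter lying on its back, 150 x 75 x 32 mm, far right
- mug: bystander, loose, not to be moved: white mug, 80 mm across and 90 mm tall, far left
- transformer: bystander, loose, not to be moved: small dark steel and copper transformer, 45 x 66 x 38 mm, on the left
- screwdriver: bystander, loose, not to be moved: screwdriver with an orange handle lying flat, pointing away from the robot, on the right
Things that resemble listed ones, but are neither listed nor needed, are in the scene too. Leave any red look-alike of the board alone.

How it is judged:
By the outcome, as a careful person would: the job done as asked, in the order asked, and still so for the second after the job is handed in, while the arm keeps its last pose, push and grip.
It also fails if it takes over 72 s, if anything falls off the work surface, if the arm or the gripper's body presses on something with over 40 N, if the wrist force passes 120 N, or if a joint passes its speed limit or range.

## Robot

A 6-joint arm with a two-finger parallel gripper is mounted at the origin on the work surface. World frame = base frame: x ahead of the robot, y to its left, z up, the work surface at z = 0. Lengths are in mm, angles in rad, forces in N, time in s.
With the tool pointing down it reaches from about 300 to 775 mm from the base axis. Payload 14.6 kg.
Tool frame: the origin (TCP) lies at the very end of the fingers, on their centre line; the grasp point (between the pads) lies 19 mm behind it; z points along the fingers, y is the line along which they close (so a half turn about z gives the same grasp; the last joint's range is limited). The gripper opens to 94 mm and grips with 3 to 60 N. Pads are 16 mm wide; open, the fingers measure 119 mm over their backs; the gripper's body (75 mm by 177 mm) begins 78 mm behind the grasp point.
Start: joints at [-1.386, 0.3, 1.521, -0, 1.321, -0.067], TCP at [137.025, -532.648, 205.446] pointing down, gripper open.
Joint ranges: [-3.03, 3.03], [-0.79, 2.21], [0.23, 2.52], [-1.04, 4.18], [0, 3.07], [-2.55, 2.55]. Speed limits (rad/s): [2.22, 2.22, 2.57, 3.14, 3.14, 3.14].

## Interface

Orientations are given as [roll, pitch, yaw] about the fixed x, y, z axes, in that order (R = Rz(yaw) Ry(pitch) Rx(roll)).
In Python, from cell import manip, optics gives the robot as it stands.
- The arm moves only by the shell command python3 -m crank 'ROWS' [FORCE]. ROWS is JSON, a list of rows, each a list of 7 numbers: the opening in per cent of the stroke, from 0 (shut) to 100 (fully open), then the shift along the tool's x, y, z in mm, then the turn, a rotation vector about the tool's x, y, z in rad. A call has 1 to 10 rows; each row is the pose to reach, as a shift and turn from the pose commanded when the call began, along the tool's axes at that moment; what a row does not reach only later rows make up. A row lasts 1/10 s, in which the tool goes at most 50 mm and 8.59 degrees, less where a joint would pass 70% of its speed; a pose out of reach is approached as far as the arm can. A call with a gripper value outside its range is refused whole. The fingers move at their own pace and stop on an object; FORCE is the grip in N (left out, the last holds). Time passes only in rows, so rows that repeat a pose let the fingers close. It gives the time, the measured TCP pose, the force, the opening and the grip force at its end, in the units of the state.
- manip.read_state(): the state, without advancing time (a new reading comes with each control period).
- optics.camera(name): name is "scene" or "top" or "wrist"; returns (picture, depth): 420x560x3 uint8, red, green, blue; 420x560 float32, mm along the optical axis (not along the pixel's ray), 0 where there is no reading.
- optics.calibration(name): a dict with "camera_matrix" (3x3 intrinsics, pixels), "k1" (the pictures are not rectified: a ray, as slopes to the right and down, at radius r is drawn at 1 + k1 r^2 times it, then the intrinsics apply), "R" (3x3) and "t" (3): a world point X has camera coordinates R X + t. Camera axes: x right, y down, z forward; pixel columns grow to the right and rows downward; lengths in mm; the calibration is good to about 2 mm. A picture is of the moment at which its call begins: read the wrist's pose just before it. calibration takes no time and is no camera call; for the wrist camera it gives the pose at the moment of the call.
- manip.sign_off(): hands the job in; it is judged then, once.
The state is a dict: "clock": time; "joints": joint angles; "qd": joint speeds; "effort": joint torques, N m; "eef_pos": TCP position; "eef_rot": TCP orientation; "wrist_force": force on the tool from outside, world axes, zero at the start; "moment": the same for the moment, N m; "finger_gap": finger opening in mm; "finger_force": force on a finger pad.
Only numpy, scipy, OpenCV 4.12 (cv2) and the standard library are available. Lean on these libraries where they do the work, as an engineer would, in place of code of your own. Each camera call takes 0.05 s, during which the arm holds its last target. There are 200 camera calls.

## Working session

There is one attempt and no reset: what is moved stays moved. The work goes in short steps, Python scripts to look and compute and a shell command to move; the robot and the scene stay as the last step left them, time stands still between calls to the robot, and variables do not carry over. Pictures are saved under pics/ and viewed, at most 10 in all, crops included, and the job is handed in when it is done.

```bash
ls; mkdir -p pics
python3 - <<'E'
from cell import manip, optics
import cv2,numpy as np
for n in("top","scene"):
    p,d=optics.camera(n); cv2.imwrite(f"pics/{n}0.png",p[:,:,::-1]); np.savez(f"{n}0.npz",p=p,d=d)
    c=optics.calibration(n); print(n,c)
print(manip.read_state())
E
```

```text
pics
top {'camera_matrix': array([[477.30501458,   0.        , 279.20782882],
       [  0.        , 477.30501458, 210.86731591],
       [  0.        ,   0.        ,   1.        ]]), 'k1': -0.028038625840606415, 'R': array([[ 0.0285985 , -0.99958722, -0.00273961],
       [-0.99230133, -0.02805944, -0.12062643],
       [ 0.12049977,  0.00616826, -0.99269419]]), 't': array([ -18.86267849,  562.10581579, 1574.4053122 ])}
scene {'camera_matrix': array([[421.39652835,   0.        , 283.78473435],
       [  0.        , 421.39652835, 207.03649184],
       [  0.        ,   0.        ,   1.        ]]), 'k1': -0.05963850628998793, 'R': array([[-0.26147007,  0.9651997 , -0.0047897 ],
       [ 0.64316912,  0.17052843, -0.74649416],
       [-0.71969916, -0.19826647, -0.66537472]]), 't': array([ 150.26149096, -281.58189133, 1901.32996144])}
{'clock': 0.1, 'joints': array([-1.38560322e+00,  3.00359535e-01,  1.52148692e+00,  1.98015904e-05,
        1.32070896e+00, -6.66155109e-02]), 'qd': array([ 4.60900987e-05, -1.56760175e-03, -3.78366862e-03,  5.30358224e-04,
        6.72794045e-06,  9.37474916e-04]), 'effort': array([ 1.04960527e-03, -5.32643902e+01, -3.53282189e+01,  7.09350617e-02,
        2.35048105e-02, -6.91893024e-05]), 'eef_pos': array([ 136.98839875, -532.43591828,  204.98736349]), 'eef_rot': array([-3.14063331e+00, -8.32256482e-05,  2.51803668e-01]), 'wrist_force': array([-0.2654536 ,  0.17877077, -0.31796451]), 'moment': array([-0.02152818, -0.01028537,  0.02816999]), 'finger_force': 0.0, 'finger_gap': 93.85975840551791}
```

View pics/top0.png

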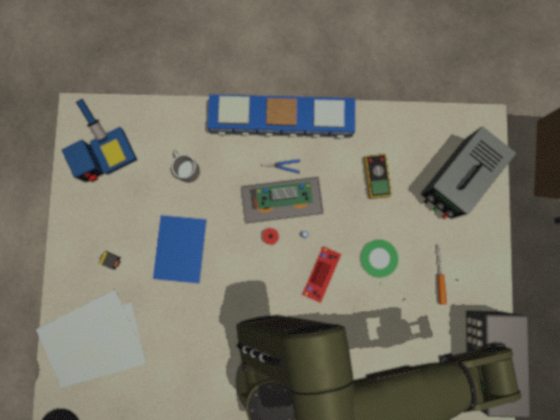

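View pics/scene0.png

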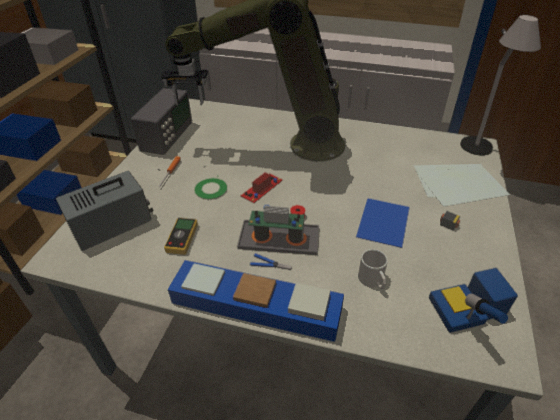

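The top view shows the tray around (282,200) with the board on the cans at (283,194), the mat at (180,249) and the plate at (379,258). The red look-alike is at (322,274). The scene view confirms the same layout, with the spool and small cap on the robot's side of the tray.

```bash
cat > h.py <<'E'
import numpy as np, cv2
from cell import manip, optics
from scipy.spatial.transform import Rotation as Ro
def ray(c,uv,z):
    """pixels -> world points on the plane at height z"""
    K=np.array(c["camera_matrix"]); k=c["k1"]
    xy=cv2.undistortPoints(np.float64(uv).reshape(-1,1,2),K,np.array([k,0,0,0.]))[:,0]
    R=np.array(c["R"]);o=-R.T@c["t"]
    w=np.c_[xy,np.ones(len(xy))]@R
    return o+w*((z-o[2])/w[:,2])[:,None]
def rect(c,mask,z):
    cs=cv2.findContours(mask.astype(np.uint8),cv2.RETR_EXTERNAL,cv2.CHAIN_APPROX_NONE)[0]
    q=max(cs,key=cv2.contourArea)[:,0]
    P=ray(c,q,z)[:,:2].astype(np.float32)
    r=cv2.minAreaRect(P)
    b=cv2.boxPoints(r); e=b[1]-b[0]; f=b[2]-b[1]
    l=e if np.hypot(*e)>np.hypot(*f) else f
    return np.round(r[0],1),np.round(r[1],1),round(float(np.degrees(np.arctan2(l[1],l[0]))%180),1)
def delta(x,y,z,yaw=None,frm=None):
    """tool-axes shift and z turn for going to a TCP position (tool down)"""
    s=manip.read_state(); R=Ro.from_euler('xyz',s["eef_rot"])
    d=R.inv().apply(np.array([x,y,z])-s["eef_pos"])
    t=None if yaw is None else (R.inv()*Ro.from_euler('xyz',[np.pi,0,yaw])).as_rotvec()
    return np.round(d,1), None if t is None else np.round(t,3)
E
python3 - <<'E'
from h import *
c=optics.calibration("top"); a=np.load("top0.npz"); p=a["p"]; hsv=cv2.cvtColor(p,cv2.COLOR_RGB2HSV).astype(int); H,S,V=[hsv[...,i] for i in range(3)]
def win(m,u0,u1,v0,v1):
    o=np.zeros_like(m); o[v0:v1,u0:u1]=m[v0:v1,u0:u1]; return o
print("mat",rect(c,win((H>100)&(H<125)&(S>120),140,220,205,295),3))
print("plate",rect(c,win((H>45)&(H<85)&(S>100),350,410,230,285),6))
g=win((H>45)&(H<90)&(S>70),245,320,175,215)
print("board",rect(c,g,92), g.sum())
# tray: not paper coloured; closed
t=win((V<150),232,330,172,228); t=cv2.morphologyEx(t.astype(np.uint8),cv2.MORPH_CLOSE,np.ones((9,9)))
print("tray",rect(c,t,12))
print("spool",rect(c,win(((H<8)|(H>172))&(S>140),255,285,222,248),30))
print("smallcap",rect(c,win((H>95)&(H<130)&(S>60),297,313,226,242),30))
cv2.imwrite("pics/crop.png",cv2.resize(p[165:250,225:345,::-1],None,fx=6,fy=6,interpolation=cv2.INTER_CUBIC))
E
```

```text
mat (array([427.1, 333.9]), array([153.6, 212.5]), 176.3)
plate (array([ 413.8, -344.8]), array([118.5, 118.8]), 135.9)
board (array([608.7, -16.4]), array([ 66.2, 174.6]), 98.8) 581
tray (array([615.8,  -6.9]), array([160.6, 279.4]), 98.9)
spool (array([477.1,  25.6]), array([47.1, 47. ]), 1.7)Traceback (most recent call last):
  File "<stdin>", line 13, in <module>
  File "h.py", line 13, in rect
    q=max(cs,key=cv2.contourArea)[:,0]
      ~~~^^^^^^^^^^^^^^^^^^^^^^^^
ValueError: max() iterable argument is empty
```

Run:
```python
from h import *
print(delta(590,-17,300,np.radians(98.8)))
```

```text
(array([ 567.2, -386.4,  -94.6]), array([-1.000e-03, -1.000e-03, -1.473e+00]))
```

```bash
python3 -m crank '[[100,567,-386,-95,0,0,-1.473],[100,567,-386,-95,0,0,-1.473],[100,567,-386,-95,0,0,-1.473],[100,567,-386,-95,0,0,-1.473],[100,567,-386,-95,0,0,-1.473],[100,567,-386,-95,0,0,-1.473],[100,567,-386,-95,0,0,-1.473],[100,567,-386,-95,0,0,-1.473],[100,567,-386,-95,0,0,-1.473],[100,567,-386,-95,0,0,-1.473]]' 30
python3 - <<'E'
from h import *
print(delta(590,-17,300,np.radians(98.8)))
E
```

```text
clock: 1.1
eef_pos: [465.0, -158.8, 274.3]
eef_rot: [-3.141, 0.0, 1.731]
wrist_force: [0.1, -0.9, -0.1]
finger_gap: 93.8
finger_force: 0.0
(array([120.1, 146. , -25.7]), array([-0.   ,  0.   ,  0.007]))
```

```bash
python3 -m crank '[[100,120,146,-25,0,0,0],[100,120,146,-25,0,0,0],[100,120,146,-25,0,0,0],[100,120,146,-25,0,0,0],[100,120,146,-25,0,0,0],[100,120,146,-25,0,0,0]]'
python3 - <<'E'
from h import *
c=optics.calibration("wrist"); p,d=optics.camera("wrist"); np.savez("w1.npz",p=p,d=d); cv2.imwrite("pics/w1.png",p[:,:,::-1])
print(c)
hsv=cv2.cvtColor(p,cv2.COLOR_RGB2HSV).astype(int); H,S,V=[hsv[...,i] for i in range(3)]
R=c["R"];o=-R.T@c["t"]
u,v=np.meshgrid(range(560),range(420)); P=ray(c,np.c_[u.ravel(),v.ravel()],0)-o; dirs=P/(P@R[2])[:,None]
W=(o+dirs*d.reshape(-1,1)).reshape(420,560,3); W[d==0]=np.nan; np.save("W1.npy",W)
sink=(W[...,2]>122)&(W[...,2]<150)&(abs(W[...,1]+17)<120)&(abs(W[...,0]-608)<90)
print("sink",sink.sum(),rect(c,cv2.morphologyEx(sink.astype(np.uint8),cv2.MORPH_CLOSE,np.ones((9,9))),137),np.nanmedian(W[...,2][sink]))
b=(H>45)&(H<90)&(S>70)&(W[...,2]>80)&(W[...,2]<110)
print("board",rect(c,cv2.morphologyEx((b|sink).astype(np.uint8),cv2.MORPH_CLOSE,np.ones((9,9))),92),np.nanmedian(W[...,2][b]))
print(manip.read_state()["eef_pos"])
E
```

```text
clock: 1.7
eef_pos: [589.9, -19.4, 298.2]
eef_rot: [-3.14, -0.0, 1.726]
wrist_force: [-0.1, 0.3, -1.2]
finger_gap: 94.0
finger_force: 0.0
{'camera_matrix': array([[345.94192971,   0.        , 276.46276937],
       [  0.        , 345.94192971, 210.79895584],
       [  0.        ,   0.        ,   1.        ]]), 'k1': 0.007272145798076795, 'R': array([[ 9.88027664e-01,  1.54274023e-01, -9.27754866e-04],
       [ 1.50152160e-01, -9.60213718e-01,  2.35465380e-01],
       [ 3.54353486e-02, -2.32785614e-01, -9.71882294e-01]]), 't': array([-578.72209146, -153.4032637 ,  456.39107256])}
sink 1528 (array([609.1, -15.5]), array([30.4, 81.7]), 98.1) 138.38150894400007
board (array([609.3, -16.2]), array([ 70. , 180.3]), 98.0) 93.6402306332231
[589.5449397  -20.0923643  298.49895197]
```

View pics/w1.png

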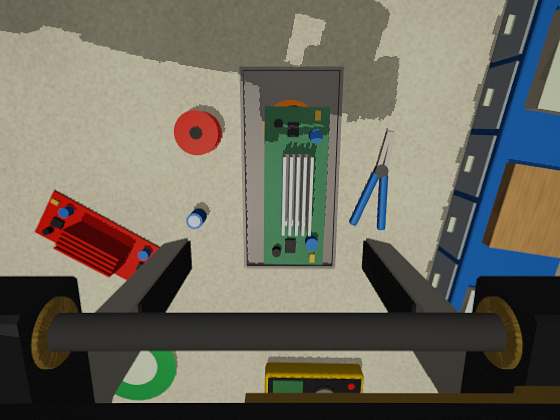

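Board is at (298,187) in the wrist view, centred at (609,-16), with its long axis at 98.1°. I descend on the heat sink.

Run:
```python
from h import *
print(delta(609,-16,100,np.radians(98.1)))
```

```text
(array([  1. ,  20.1, 198.5]), array([-0.001, -0.   ,  0.013]))
```

```bash
python3 -m crank '[[100,1,20,100,0,0,0.013],[100,1,20,100,0,0,0.013],[100,1,20,150,0,0,0.013],[100,1,20,180,0,0,0.013],[100,1,20,198,0,0,0.013],[100,1,20,198,0,0,0.013],[30,1,20,198,0,0,0.013],[20,1,20,198,0,0,0.013],[20,1,20,198,0,0,0.013],[20,1,20,198,0,0,0.013]]' 30; python3 -m crank '[[15,0,0,0,0,0,0],[15,0,0,0,0,0,0],[15,0,0,0,0,0,0],[15,0,0,0,0,0,0]]' 30
```

```text
clock: 2.75
eef_pos: [609.8, -15.8, 102.0]
eef_rot: [3.14, 0.0, 1.712]
wrist_force: [-0.8, 0.2, -0.2]
finger_gap: 65.6
finger_force: 0.0
clock: 3.15
eef_pos: [609.6, -15.7, 101.0]
eef_rot: [-3.142, -0.0, 1.712]
wrist_force: [-0.7, -0.7, 0.1]
finger_gap: 33.4
finger_force: 0.0
```

```bash
python3 -m crank '[[15,0,0,0,0,0,0],[15,0,0,0,0,0,0],[15,0,0,0,0,0,0]]' 30; python3 -m crank '[[15,0,0,-10,0,0,0],[15,0,0,-40,0,0,0],[15,0,0,-80,0,0,0],[15,0,0,-100,0,0,0],[15,0,0,-100,0,0,0]]' 30;  python3 - <<'E'
from h import *
m=np.radians(176.3)
print(delta(427,334,250,m)); print(delta(427,334,100,m))
E
```

```text
clock: 3.45
eef_pos: [609.6, -15.7, 101.0]
eef_rot: [3.142, -0.0, 1.712]
wrist_force: [0.5, 1.3, 0.3]
finger_gap: 29.8
finger_force: 30.0
clock: 3.95
eef_pos: [610.6, -15.8, 204.7]
eef_rot: [3.136, 0.001, 1.712]
wrist_force: [-0.6, -0.1, -1.8]
finger_gap: 29.5
finger_force: 30.0
(array([ 372. , -132.3,  -46.5]), array([ 0.004,  0.005, -1.365]))
(array([ 372.2, -133.1,  103.5]), array([ 0.004,  0.005, -1.365]))
```

```bash
python3 -m crank '[[15,372,-132,0,0,0,-1.365],[15,372,-132,0,0,0,-1.365],[15,372,-132,0,0,0,-1.365],[15,372,-132,0,0,0,-1.365],[15,372,-132,0,0,0,-1.365],[15,372,-132,0,0,0,-1.365],[15,372,-132,0,0,0,-1.365],[15,372,-132,0,0,0,-1.365],[15,372,-132,0,0,0,-1.365],[15,372,-132,0,0,0,-1.365]]'; python3 -m crank '[[15,0,0,0,0,0,0],[15,0,0,0,0,0,0],[15,0,0,0,0,0,0]]'
python3 - <<'E'
from h import *
m=np.radians(176.3)
print(manip.read_state()["eef_pos"],manip.read_state()["eef_rot"]);print(delta(427,334,17,m))
c=optics.calibration("top"); p,_=optics.camera("top"); cv2.imwrite("pics/t2.png",cv2.resize(p[150:330,100:340,::-1],None,fx=3,fy=3))
E
```

```text
clock: 4.95
eef_pos: [425.5, 334.6, 199.7]
eef_rot: [-3.14, -0.002, 3.082]
wrist_force: [0.1, -0.4, -2.1]
finger_gap: 29.8
finger_force: 30.0
clock: 5.25
eef_pos: [427.0, 333.4, 200.9]
eef_rot: [-3.141, -0.0, 3.073]
wrist_force: [-0.6, 0.2, -1.9]
finger_gap: 29.7
finger_force: 30.0
[426.96350578 333.39368093 200.8531388 ] [-3.14140117e+00 -2.13457042e-04  3.07334248e+00]
(array([ -0. ,   0.6, 183.9]), array([-0.   , -0.   , -0.004]))
```

View pics/t2.png

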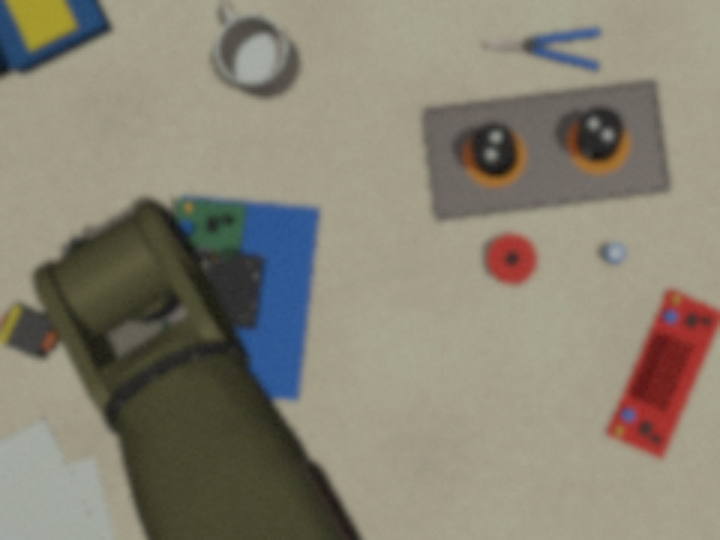

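Both cans stand at crop (492,148) and (598,133). The board is above the mat, which spans x 240–320 in the crop and is partly hidden by the arm. Lowering it.

```bash
python3 -m crank '[[15,0,0.5,50,0,0,0],[15,0,0.5,100,0,0,0],[15,0,0.5,140,0,0,0],[15,0,0.5,165,0,0,0],[15,0,0.5,176,0,0,0],[15,0,0.5,180,0,0,0],[15,0,0.5,182,0,0,0],[15,0,0.5,183,0,0,0],[15,0,0.5,183,0,0,0]]'; python3 -m crank '[[15,0,0,1,0,0,0],[15,0,0,1.5,0,0,0],[15,0,0,1.5,0,0,0]]'
```

```text
clock: 6.2
eef_pos: [427.1, 334.9, 19.0]
eef_rot: [3.141, 0.001, 3.077]
wrist_force: [-0.1, -0.3, -1.5]
finger_gap: 30.1
finger_force: 30.0
clock: 6.5
eef_pos: [426.7, 334.6, 16.7]
eef_rot: [3.141, 0.0, 3.077]
wrist_force: [0.1, 0.0, -2.5]
finger_gap: 29.7
finger_force: 30.0
```

```bash
python3 -m crank '[[15,0,0,1,0,0,0],[15,0,0,1,0,0,0],[15,0,0,1,0,0,0]]';python3 -m crank '[[15,0,0,1,0,0,0],[15,0,0,1,0,0,0],[15,0,0,1,0,0,0]]'
```

```text
clock: 6.8
eef_pos: [426.7, 334.7, 16.0]
eef_rot: [3.141, 0.0, 3.077]
wrist_force: [-1.7, -1.2, 6.4]
finger_gap: 29.7
finger_force: 30.0
clock: 7.1
eef_pos: [426.8, 334.7, 15.9]
eef_rot: [3.141, 0.001, 3.077]
wrist_force: [-8.0, -4.4, 19.3]
finger_gap: 30.2
finger_force: 30.0
```

```bash
python3 -m crank '[[15,0,0,-1.2,0,0,0],[60,0,0,-1.2,0,0,0],[60,0,0,-1.2,0,0,0],[60,0,0,-1.2,0,0,0],[60,0,0,-1.2,0,0,0],[60,0,0,-20,0,0,0],[60,0,0,-60,0,0,0],[100,0,0,-110,0,0,0],[100,0,0,-160,0,0,0],[100,0,0,-210,0,0,0]]'
python3 - <<'E'
from h import *
print(delta(560,-10,290,np.radians(98.1)))
E
```

```text
clock: 8.1
eef_pos: [426.3, 334.3, 226.6]
eef_rot: [3.142, 0.0, 3.077]
wrist_force: [0.6, 0.2, 0.0]
finger_gap: 76.9
finger_force: 0.0
(array([-155.7, -334.9,  -63.4]), array([0.   , 0.   , 1.365]))
```

```bash
python3 -m crank '[[100,-156,-335,-63,0,0,1.365],[100,-156,-335,-63,0,0,1.365],[100,-156,-335,-63,0,0,1.365],[100,-156,-335,-63,0,0,1.365],[100,-156,-335,-63,0,0,1.365],[100,-156,-335,-63,0,0,1.365],[100,-156,-335,-63,0,0,1.365],[100,-156,-335,-63,0,0,1.365],[100,-156,-335,-63,0,0,1.365],[100,-156,-335,-63,0,0,1.365]]'; python3 -m crank '[[100,0,0,0,0,0,0],[100,0,0,0,0,0,0]]'
python3 - <<'E'
from h import *
c=optics.calibration("wrist"); p,d=optics.camera("wrist"); np.savez("w2.npz",p=p,d=d); cv2.imwrite("pics/w2.png",p[:,:,::-1])
R=c["R"];o=-R.T@c["t"]
u,v=np.meshgrid(range(560),range(420)); P=ray(c,np.c_[u.ravel(),v.ravel()],0)-o; dirs=P/(P@R[2])[:,None]
W=(o+dirs*d.reshape(-1,1)).reshape(420,560,3); W[d==0]=np.nan
m=(W[...,2]>80)&(W[...,2]<96)&(abs(W[...,1]+16)<130)&(abs(W[...,0]-609)<90)
cs=cv2.findContours(m.astype(np.uint8),cv2.RETR_EXTERNAL,cv2.CHAIN_APPROX_NONE)[0]
for q in sorted(cs,key=cv2.contourArea)[-2:]:
    X=ray(c,q[:,0],88)[:,:2].astype(np.float32); print("can",cv2.minEnclosingCircle(X),X.mean(0))
h=cv2.cvtColor(p,cv2.COLOR_RGB2HSV).astype(int)
n=(h[...,0]>5)&(h[...,0]<25)&(h[...,1]>150)&(abs(W[...,1]+16)<130)&(abs(W[...,0]-609)<90)&(W[...,2]<20)
cs=cv2.findContours(n.astype(np.uint8),cv2.RETR_EXTERNAL,cv2.CHAIN_APPROX_NONE)[0]
for q in sorted(cs,key=cv2.contourArea)[-2:]:
    X=ray(c,q[:,0],8)[:,:2].astype(np.float32); print("spot",cv2.minEnclosingCircle(X))
E
```

```text
clock: 9.1
eef_pos: [560.7, -10.5, 287.3]
eef_rot: [-3.141, -0.0, 1.708]
wrist_force: [-0.2, 0.4, -0.6]
finger_gap: 94.1
finger_force: 0.0
clock: 9.3
eef_pos: [560.5, -9.2, 287.5]
eef_rot: [-3.142, -0.0, 1.716]
wrist_force: [-0.0, -0.4, -0.5]
finger_gap: 93.8
finger_force: 0.0
can ((616.843994140625, -67.14908599853516), 27.45980453491211) [617.11084 -66.61219]
can ((596.6040649414062, 48.762901306152344), 26.08894157409668) [596.80707   49.057022]
spot ((596.0062255859375, 49.931217193603516), 35.9390754699707)
spot ((614.8458862304688, -69.10527038574219), 36.09919357299805)
```

View pics/w2.png

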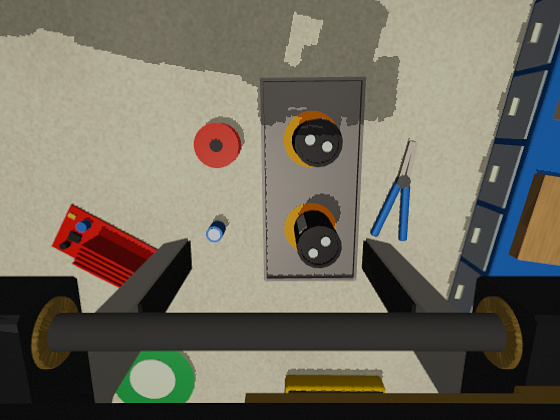

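The cans are at wrist pixels (318,143) and (318,244), i.e. (597,49) and (617,-67). Each stands on its orange spot and both spots are clear. I take the +y one first.

Run:
```python
from h import *
print(delta(597,49,30,np.radians(98.6)))
```

```text
(array([ 52.4,  44.5, 257.6]), array([ 0.   , -0.   , -0.005]))
```

```bash
python3 -m crank '[[100,52,44.5,50,0,0,0],[100,52,44.5,90,0,0,0],[100,52,44.5,130,0,0,0],[100,52,44.5,170,0,0,0],[100,52,44.5,210,0,0,0],[100,52,44.5,235,0,0,0],[100,52,44.5,250,0,0,0],[100,52,44.5,257,0,0,0],[100,52,44.5,257,0,0,0],[60,52,44.5,257,0,0,0]]' 25; python3 -m crank '[[30,0,0,0,0,0,0],[30,0,0,0,0,0,0],[30,0,0,0,0,0,0],[30,0,0,0,0,0,0],[30,0,0,0,0,0,0],[30,0,0,0,0,0,0],[30,0,0,0,0,0,0]]' 25
```

```text
clock: 10.35
eef_pos: [598.1, 48.0, 31.9]
eef_rot: [3.14, 0.0, 1.712]
wrist_force: [0.2, -1.1, -1.0]
finger_gap: 89.2
finger_force: 0.0
clock: 11.05
eef_pos: [597.4, 47.9, 30.7]
eef_rot: [3.141, 0.0, 1.712]
wrist_force: [-0.4, -0.1, 1.6]
finger_gap: 51.5
finger_force: 25.0
```

```bash
cat > weigh.py <<'E'
from h import *
F=[];E=[]
for _ in range(16):
    optics.camera("wrist"); s=manip.read_state(); F.append(s["wrist_force"]); E.append(s["effort"])
F=np.array(F)
print("mean",F.mean(0).round(2),"sd",F.std(0).round(2),"effort",np.mean(E,0).round(2),s["finger_gap"],s["eef_pos"])
E
python3 -m crank '[[30,0,0,-5,0,0,0],[30,0,0,-20,0,0,0],[30,0,0,-45,0,0,0],[30,0,0,-70,0,0,0],[30,0,0,-80,0,0,0],[30,0,0,-80,0,0,0],[30,0,0,-80,0,0,0],[30,0,0,-80,0,0,0],[30,0,0,-80,0,0,0]]' 25; python3 weigh.py
```

```text
clock: 11.95
eef_pos: [596.9, 47.9, 109.5]
eef_rot: [-3.14, -0.0, 1.712]
wrist_force: [0.1, -1.0, -3.9]
finger_gap: 51.5
finger_force: 25.0
mean [-0.12 -0.08 -3.61] sd [0.44 0.49 0.41] effort [-0.000e+00 -6.386e+01 -3.431e+01  7.000e-02  3.000e-02 -0.000e+00] 51.462907532943895 [597.3491733   47.90210071 110.53839422]
```

About 3.6 N, so this is probably the heavy one, but I'll weigh the other too. Standing it back.

```bash
python3 -m crank '[[30,0,0,30,0,0,0],[30,0,0,55,0,0,0],[30,0,0,70,0,0,0],[30,0,0,76,0,0,0],[30,0,0,78,0,0,0],[30,0,0,79,0,0,0],[30,0,0,79,0,0,0],[30,0,0,79.5,0,0,0],[30,0,0,79.5,0,0,0]]' 25; python3 -m crank '[[30,0,0,0.5,0,0,0],[30,0,0,0.5,0,0,0],[30,0,0,0.5,0,0,0]]'
```

```text
clock: 13.65
eef_pos: [597.6, 47.9, 31.5]
eef_rot: [3.141, 0.0, 1.712]
wrist_force: [-0.0, 1.0, -3.8]
finger_gap: 51.4
finger_force: 25.0
clock: 13.95
eef_pos: [597.4, 47.9, 30.7]
eef_rot: [3.141, 0.0, 1.712]
wrist_force: [-0.1, -0.1, -1.4]
finger_gap: 51.7
finger_force: 25.0
```

```bash
python3 -m crank '[[30,0,0,0.5,0,0,0],[30,0,0,0.5,0,0,0],[30,0,0,0.5,0,0,0]]'; python3 -m crank '[[100,0,0,0,0,0,0],[100,0,0,0,0,0,0],[100,0,0,0,0,0,0],[100,0,0,0,0,0,0],[100,0,0,0,0,0,0],[100,0,0,-10,0,0,0],[100,0,0,-40,0,0,0],[100,0,0,-80,0,0,0],[100,0,0,-110,0,0,0],[100,0,0,-110,0,0,0]]';  python3 - <<'E'
from h import *
print(delta(616.5,-67,30,np.radians(98.6)))
E
```

```text
clock: 14.25
eef_pos: [597.5, 47.9, 30.7]
eef_rot: [3.141, 0.0, 1.712]
wrist_force: [-3.5, -0.6, 5.8]
finger_gap: 52.2
finger_force: 25.0
clock: 15.25
eef_pos: [599.2, 48.0, 145.4]
eef_rot: [3.134, 0.001, 1.712]
wrist_force: [0.6, 0.1, -0.2]
finger_gap: 93.8
finger_force: 0.0
(array([-1.162e+02,  1.000e-01,  1.155e+02]), array([ 0.008,  0.001, -0.009]))
```

```bash
python3 -m crank '[[100,-116,2.5,0,0,0,0],[100,-116,2.5,0,0,0,0],[100,-116,2.5,0,0,0,0],[100,-116,2.5,30,0,0,0],[100,-116,2.5,70,0,0,0],[100,-116,2.5,95,0,0,0],[100,-116,2.5,107,0,0,0],[100,-116,2.5,110,0,0,0],[100,-116,2.5,110,0,0,0],[50,-116,2.5,110,0,0,0]]' 25; python3 -m crank '[[30,0,0,0,0,0,0],[30,0,0,0,0,0,0],[30,0,0,0,0,0,0],[30,0,0,0,0,0,0],[30,0,0,0,0,0,0],[30,0,0,0,0,0,0],[30,0,0,0,0,0,0]]' 25;  python3 -m crank '[[30,0,0,-5,0,0,0],[30,0,0,-20,0,0,0],[30,0,0,-45,0,0,0],[30,0,0,-70,0,0,0],[30,0,0,-80,0,0,0],[30,0,0,-80,0,0,0],[30,0,0,-80,0,0,0],[30,0,0,-80,0,0,0],[30,0,0,-80,0,0,0]]' 25; python3 weigh.py
```

```text
clock: 16.25
eef_pos: [616.9, -66.6, 31.6]
eef_rot: [3.139, 0.001, 1.712]
wrist_force: [-0.5, 0.2, 0.2]
finger_gap: 89.0
finger_force: 0.0
clock: 16.95
eef_pos: [616.3, -66.6, 30.2]
eef_rot: [3.141, 0.0, 1.712]
wrist_force: [0.9, 1.1, 2.0]
finger_gap: 51.9
finger_force: 25.0
clock: 17.85
eef_pos: [615.7, -66.5, 108.9]
eef_rot: [-3.14, -0.001, 1.712]
wrist_force: [-1.0, -0.5, -1.8]
finger_gap: 51.3
finger_force: 25.0
mean [ 0.22 -0.03 -1.6 ] sd [0.52 0.52 0.4 ] effort [-0.000e+00 -6.530e+01 -3.387e+01  6.000e-02  4.000e-02 -0.000e+00] 51.671813404835525 [616.13924571 -66.57873219 110.06276748]
```

1.6 N against 3.6 N, so the one I'm holding is the lighter. I set it back on its spot and go back to the first.

```bash
python3 -m crank '[[30,-2.3,-1.6,30,0,0,0],[30,-2.3,-1.6,55,0,0,0],[30,-2.3,-1.6,70,0,0,0],[30,-2.3,-1.6,76,0,0,0],[30,-2.3,-1.6,78,0,0,0],[30,-2.3,-1.6,79,0,0,0],[30,-2.3,-1.6,79.5,0,0,0],[30,-2.3,-1.6,80,0,0,0],[30,-2.3,-1.6,80,0,0,0]]' 25; python3 -m crank '[[30,0,0,0.3,0,0,0],[30,0,0,0.3,0,0,0],[30,0,0,0.3,0,0,0]]'
```

```text
clock: 19.55
eef_pos: [615.0, -69.1, 30.4]
eef_rot: [3.141, 0.0, 1.712]
wrist_force: [-0.9, 0.2, -2.0]
finger_gap: 51.7
finger_force: 25.0
clock: 19.85
eef_pos: [615.0, -69.1, 30.2]
eef_rot: [3.141, 0.0, 1.712]
wrist_force: [-2.5, -0.5, 4.7]
finger_gap: 51.8
finger_force: 25.0
```

```bash
python3 -m crank '[[100,0,0,0,0,0,0],[100,0,0,0,0,0,0],[100,0,0,0,0,0,0],[100,0,0,0,0,0,0],[100,0,0,0,0,0,0],[100,0,0,-10,0,0,0],[100,0,0,-40,0,0,0],[100,0,0,-80,0,0,0],[100,0,0,-110,0,0,0],[100,0,0,-110,0,0,0]]';  python3 -m crank '[[100,119,-0.8,0,0,0,0],[100,119,-0.8,0,0,0,0],[100,119,-0.8,0,0,0,0],[100,119,-0.8,30,0,0,0],[100,119,-0.8,70,0,0,0],[100,119,-0.8,95,0,0,0],[100,119,-0.8,107,0,0,0],[100,119,-0.8,110,0,0,0],[100,119,-0.8,110,0,0,0],[50,119,-0.8,110,0,0,0]]' 30; python3 -m crank '[[30,0,0,0,0,0,0],[30,0,0,0,0,0,0],[30,0,0,0,0,0,0],[30,0,0,0,0,0,0],[30,0,0,0,0,0,0],[30,0,0,0,0,0,0],[30,0,0,0,0,0,0]]' 30;  python3 -m crank '[[30,0,0,-5,0,0,0],[30,0,0,-20,0,0,0],[30,0,0,-45,0,0,0],[30,0,0,-80,0,0,0],[30,0,0,-120,0,0,0],[30,0,0,-150,0,0,0],[30,0,0,-160,0,0,0],[30,0,0,-160,0,0,0],[30,0,0,-160,0,0,0]]' 30
python3 - <<'E'
from h import *
c=optics.calibration("wrist"); p,d=optics.camera("wrist"); cv2.imwrite("pics/w3.png",p[:,:,::-1])
h=cv2.cvtColor(p,cv2.COLOR_RGB2HSV).astype(int)
print(manip.read_state()["eef_pos"],delta(414,-345,190,1.0))
E
```

```text
clock: 20.85
eef_pos: [616.7, -69.4, 145.3]
eef_rot: [3.134, 0.002, 1.712]
wrist_force: [-0.1, 0.1, -0.1]
finger_gap: 93.8
finger_force: 0.0
clock: 21.85
eef_pos: [598.1, 48.6, 31.2]
eef_rot: [3.14, 0.0, 1.712]
wrist_force: [-0.2, 0.3, -1.0]
finger_gap: 89.1
finger_force: 0.0
clock: 22.55
eef_pos: [597.4, 48.6, 29.8]
eef_rot: [3.142, -0.0, 1.712]
wrist_force: [-1.2, -0.6, 2.1]
finger_gap: 51.7
finger_force: 30.0
clock: 23.45
eef_pos: [596.7, 48.6, 188.1]
eef_rot: [-3.139, -0.0, 1.712]
wrist_force: [-1.1, 0.9, -4.4]
finger_gap: 51.7
finger_force: 30.0
[596.63746538  48.59991369 187.77625139] (array([-364. , -236.1,   -1.7]), array([-0.003,  0.001,  0.712]))
```

View pics/w3.png

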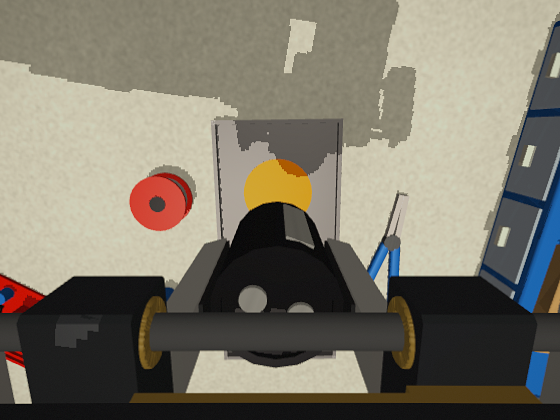

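The heavy can is held upright in the fingers at about (280,290) and its spot at (278,188) is empty. Carrying it to the plate.

```bash
python3 -m crank '[[30,-50,-32,0,0,0,0],[30,-90,-58,0,0,0,0],[30,-130,-84,0,0,0,0],[30,-170,-110,0,0,0,0],[30,-210,-136,0,0,0,0],[30,-250,-162,0,0,0,0],[30,-290,-188,0,0,0,0],[30,-330,-214,0,0,0,0],[30,-354,-230,0,0,0,0],[30,-364,-236,0,0,0,0]]' 30; python3 -m crank '[[30,0,0,0,0,0,0],[30,0,0,0,0,0,0],[30,0,0,0,0,0,0],[30,0,0,0,0,0,0]]'
python3 - <<'E'
from h import *
s=manip.read_state();print(s["clock"],s["eef_pos"],s["eef_rot"],s["finger_gap"],delta(414,-345,128))
p,_=optics.camera("top"); cv2.imwrite("pics/t4.png",cv2.resize(p[130:310,90:450,::-1],None,fx=2.2,fy=2.2))
c=optics.calibration("top"); h=cv2.cvtColor(p,cv2.COLOR_RGB2HSV).astype(int); g=(h[...,0]>45)&(h[...,0]<90)&(h[...,1]>70)
m=g.copy(); m[:,:145]=0;m[:,215:]=0;m[:210]=0;m[290:]=0; m=cv2.morphologyEx(m.astype(np.uint8),cv2.MORPH_CLOSE,np.ones((15,15)))
print("board",rect(c,m,7))
E
```

```text
clock: 24.5
eef_pos: [413.1, -346.7, 188.1]
eef_rot: [-3.14, -0.002, 1.709]
wrist_force: [0.4, 0.5, -3.3]
finger_gap: 51.4
finger_force: 30.0
clock: 24.9
eef_pos: [415.4, -344.0, 189.7]
eef_rot: [3.142, -0.0, 1.713]
wrist_force: [0.1, 0.2, -4.0]
finger_gap: 52.0
finger_force: 30.0
24.9 [ 415.44082682 -343.96288092  189.68622613] [ 3.14157180e+00 -1.74660986e-04  1.71334073e+00] 51.95387333935408 (array([-0.8, -1.6, 61.7]), None)
board (array([426.7, 333.6]), array([ 65.8, 174.6]), 176.1)
```

View pics/t4.png

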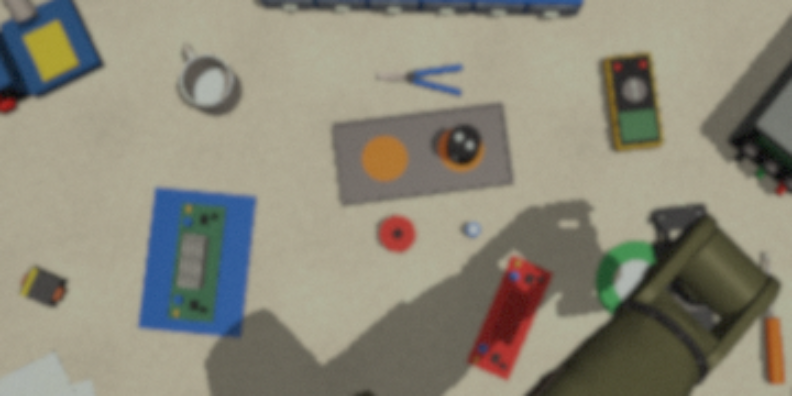

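The board lies centred on the mat at crop (197,262), and its measured centre is within 1 mm of the mat's. The light can stands on its spot at (461,146), and the bystanders are untouched. Lowering to 10 cm above the plate.

```bash
python3 -m crank '[[30,-1,-1.5,15,0,0,0],[30,-1,-1.5,35,0,0,0],[30,-1,-1.5,50,0,0,0],[30,-1,-1.5,58,0,0,0],[30,-1,-1.5,61,0,0,0],[30,-1,-1.5,61,0,0,0],[30,-1,-1.5,61,0,0,0],[30,-1,-1.5,61,0,0,0],[30,-1,-1.5,61,0,0,0],[30,-1,-1.5,61,0,0,0]]' 30; python3 -m crank '[[30,0,0,0,0,0,0],[30,0,0,0,0,0,0],[30,0,0,0,0,0,0],[30,0,0,0,0,0,0],[30,0,0,0,0,0,0],[30,0,0,0,0,0,0],[30,0,0,0,0,0,0],[30,0,0,0,0,0,0]]'
python3 - <<'E'
from h import *
p,_=optics.camera("scene"); cv2.imwrite("pics/s5.png",cv2.resize(p[80:320,100:420,::-1],None,fx=2.4,fy=2.4))
E
```

```text
clock: 25.95
eef_pos: [413.6, -346.2, 129.0]
eef_rot: [3.141, 0.0, 1.712]
wrist_force: [-0.4, 0.3, -2.6]
finger_gap: 52.0
finger_force: 30.0
clock: 26.75
eef_pos: [413.5, -346.2, 128.7]
eef_rot: [3.142, 0.0, 1.712]
wrist_force: [-0.6, 0.4, -3.3]
finger_gap: 51.8
finger_force: 30.0
```

View pics/s5.png

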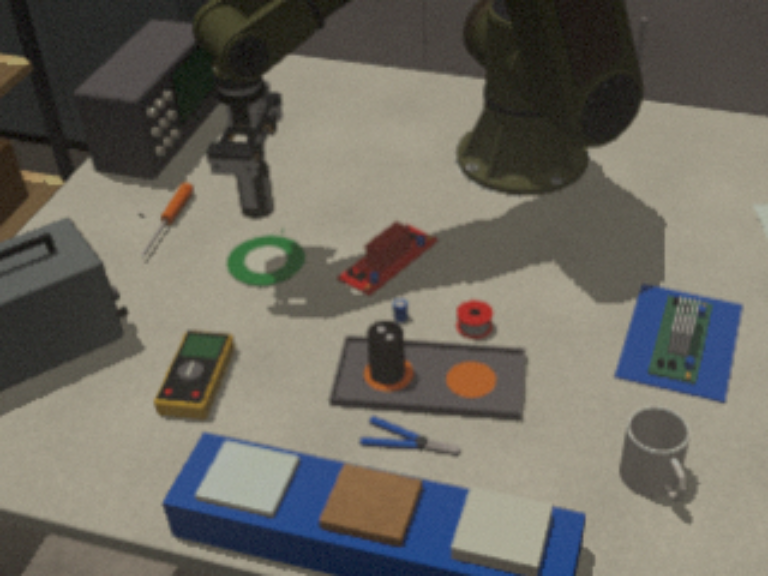

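The heavy can hangs upright in the gripper at (256,190), above the plate at (266,260). The light can stands on its orange spot at (387,355), and the board is on the mat at (680,338). Handing in.

```bash
python3 -c "
from cell import manip
print(manip.sign_off())"
```

```text
the job is handed in; nothing more can be done
None
```

The job is handed in at about 27 s of the 72 s: the board lies flat on the middle of the mat, the lighter can (about 1.6 N) stands on its orange spot, and the heavier one (about 3.6 N) is held upright with its underside about 10 cm above the middle of the green plate.

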